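# Walk a heavy heat sink round to face the fence

### The arm

A 7-joint arm with a two-finger parallel gripper is mounted at the origin on a cart in front of the work surface, level with it; the furniture and walls round the work are solid. World frame = base frame: x ahead of the robot, y to its left, z up, the work surface at z = 0. Lengths are in m, angles in rad, forces in N, time in s.
With the tool pointing down it reaches from about 0.4 to 0.875 m from the base axis. Payload 4.4 kg.
Tool frame: the origin (TCP) lies on the front face of the gripper's body, between the roots of the fingers; the fingertips stand 73 mm ahead of it and the grasp point (between the pads) lies 54 mm ahead of it; z points along the fingers, y is the line along which they close (so a half turn about z gives the same grasp; the last joint's range is limited). The gripper opens to 85 mm and grips with 20 to 120 N. Pads are 22 mm wide; open, the fingers measure 114 mm over their backs; the gripper's body (76 mm by 85 mm) begins 54 mm behind the grasp point. The pads swing forward as they close: fully open they stand 13 mm farther back than shut.
Start: joints at [1.158, 0.628, 0.038, 1.517, -0.027, 0.996, -0.02], TCP at [0.221, -0.611, 0.304] pointing down, gripper open.
Joint ranges: [-3.06, 3.06], [-0.37, 2.12], [-1.25, 1.32], [0.18, 2.47], [-1.1, 4.24], [0.23, 1.98], [-2.94, 2.94]. Speed limits (rad/s): [2.57, 2.57, 3.14, 3.14, 3.14, 3.14, 3.14].

### API

Orientations are given as [roll, pitch, yaw] about the fixed x, y, z axes, in that order (R = Rz(yaw) Ry(pitch) Rx(roll)).
In Python, from plant import state, grab_frame, camera_model, job_done, silhouettes, landmark_of gives the robot as it stands.
- The arm moves only by the tool play_rows, never from a script. Its argument "plan" is a list of rows, each an object with "jaw": the opening in per cent of the stroke, from 0 (shut) to 100 (fully open); "dp": the shift along the tool's x, y, z in cm, a list of three; "twist": the turn about the tool's z in degrees. A call has 1 to 20 rows; each row shifts and turns the commanded pose from where the row before left it, along the tool's axes as they then stand; what a row does not reach is not made up. A row lasts 1/8 s, in which the tool goes at most 62.5 mm and 10.7 degrees, less where a joint would pass 70% of its speed; a pose out of reach is approached as far as the arm can. A call with a gripper value outside its range is refused whole. The fingers move at their own pace and stop on an object; "grip_force" is the grip in N (left out, the last holds). Time passes only in rows, so rows that do not move let the fingers close. It gives the time, the measured TCP pose, the force, the opening and the grip force at its end, in the units of the state.
- state(): the state, without advancing time (a new reading comes with each control period).
- grab_frame(name): name is "scene" or "top"; returns the picture (480x640x3 uint8, red, green, blue); there is no depth.
- camera_model(name): a dict with "intrinsics" (3x3 intrinsics, pixels), "dist_coeffs" ([k1, k2, p1, p2, k3] as OpenCV has them; the pictures are not rectified), "extrinsics" (4x4, takes a point from world to camera coordinates). Camera axes: x right, y up, looking along -z (the intrinsics and any distortion apply to the point x, -y, -z); pixel columns grow to the right and rows downward; lengths in m; the calibration is good to about 2 mm. A picture is of the moment at which its call begins. camera_model takes no time and is no camera call.
- job_done(): hands the job in; it is judged then, once.
Trained networks look in the newest picture that a camera, given by its name, has taken for a name from the list of things; names that differ only in an ending like _2 or _b are one class to them, and where a whole thing is asked for, a point or a joint stands for the part that bears it (a point fixed in the world has none). Each returns a list of dicts, best first, with "p" (0 to 1); they miss things now and then, are a little off and sometimes report something else, mostly with a low value. They report only what shows in the picture. A call takes as long as a camera call. They do not tell look-alikes from the thing itself.
- silhouettes(name, camera): "region" (480x640 bool, what is visible of it) and "uv" ([column, row] in pixels, amid what is visible of it).
- landmark_of(name, camera): "uv" ([column, row] in pixels: a listed point, or the origin of a listed thing).
The state is a dict: "time_s": time; "joint_positions": joint angles; "qvel": joint speeds; "tau": joint torques, N m; "tcp_pos": TCP position; "ee_rot": TCP orientation; "ft_force": force on the tool from outside, world axes, zero at the start; "ft_torque": the same for the moment, N m; "opening": opening from 0.0 (shut) to 1.0 (fully open); "gripper_force": force on a finger pad.
Only numpy, scipy, OpenCV 4.12 (cv2) and the standard library are available. Lean on these libraries where they do the work, as an engineer would, in place of code of your own. Each camera call takes 0.05 s, during which the arm holds its last target. There are 200 camera calls.

### The job

Using only pushes of the fingertips, walk the heavy finned heat sink round on the bench, nudging it until its smooth mounting face (the side away from the fins) looks squarely at the steel fence while it still stands at least a finger's width clear of it; then push it straight home so that the smooth face sits flush against the fence, wholly within the fence's length. Do not lift or tip the heat sink, leave the jar, the ring and the pliers where they are, and take the hand away at the end.

Things in the scene. Friction and masses are not known exactly. Their poses are not given: they have to be found in the camera images.
- heat_sink: Loose aluminium heat sink, 0.65 to 1 kg, 92 (x) x 135 (y) x 45 (z) mm; origin at its underside's centre. +x: smooth 135 mm mounting face, -x: fin ends, each 46 mm from the origin; short ends at y = +-67.5 mm. Fin gaps (6 mm) admit no finger; push that side like a flat face. Starts about 155 mm in front of the fence, turned 0.9 to 2.0 rad anticlockwise (from above) from its goal.
- mount_face (a point): Centre of the heat sink's smooth mounting face (46 mm along +x of the heat sink's frame, 22.5 mm up).
- fence: Fixed dark steel angle fence, 280 mm long, 36 mm high. Origin at the middle of its front face, at bench level; the front face is the plane x = 0 of this frame, looking to -x (towards the robot); y runs along the fence (ends at +-140 mm), +x points behind it, where its foot reaches back 38 mm.
- cap_jar: Bystander: small clear jar, 44 mm across, 29 mm high; origin at the centre of its underside.
- bearing_ring: Bystander: white ring, 60 mm across, 10 mm high; origin at the centre of its underside.
- pliers: Bystander: pliers lying flat, 76 x 150 x 14 mm; origin at the centre of the underside.
Things that resemble listed ones, but are neither listed nor needed, are in the scene too. Several things have the shape of the heat_sink; the one meant has the colours described above.

How it is judged:
By the outcome, as a careful person would: the job done as asked, in the order asked, and still so for the second after the job is handed in, with the robot touching nothing.
It also fails if it takes over 64 s, if anything falls off the work surface, if the arm or the gripper's body presses on something with over 40 N, if the wrist force passes 120 N, or if a joint passes its speed limit or range.

## Working session

There is one attempt and no reset: what is moved stays moved. The work goes in short steps, Python scripts to look and compute and a tool call to move; the robot and the scene stay as the last step left them, time stands still between calls to the robot, and variables do not carry over. Pictures are saved under pics/ and viewed, at most 10 in all, crops included, and the job is handed in when it is done.

Besides the shell and the picture viewer there is one more tool, called after ">>>" as name([rows], argument=value, ...), one row to a line, values as JSON. play_rows: Moves the arm, as the interface text tells. Its arguments: {"type":"object","properties":{"plan":{"type":"array","items":{"type":"object","properties":{"jaw":{"type":"number"},"dp":{"type":"array","items":{"type":"number"}},"twist":{"type":"number"}}}},"grip_force":{"type":"number"}},"required":["plan"]}

```bash
mkdir -p pics; ls
cat > h.py <<'E'
import numpy as np, cv2
from plant import *
def ray(cam,uv):
    m=camera_model(cam);K=np.array(m["intrinsics"],float);d=np.array(m["dist_coeffs"],float);E=np.array(m["extrinsics"],float)
    n=cv2.undistortPoints(np.array(uv,float).reshape(-1,1,2),K,d).reshape(-1,2)
    dc=np.c_[n[:,0],-n[:,1],-np.ones(len(n))]
    R=E[:3,:3];return -R.T@E[:3,3], dc@R
def world(cam,uv,z=0.):
    o,d=ray(cam,uv);return o+d*((z-o[2])/d[:,2])[:,None]
def pix(cam,P):
    m=camera_model(cam);K=np.array(m["intrinsics"],float);d=np.array(m["dist_coeffs"],float);E=np.array(m["extrinsics"],float)
    c=np.array(P,float).reshape(-1,3)@E[:3,:3].T+E[:3,3];c=c*[1,-1,-1]
    return cv2.projectPoints(c,np.zeros(3),np.zeros(3),K,d)[0].reshape(-1,2)
def save(cam,f):
    im=grab_frame(cam);cv2.imwrite('pics/'+f,im[:,:,::-1]);return im
E
python3 - <<'E'
from h import *
s=state();print(s)
for c in ('scene','top'):
    save(c,c+'0.png')
    E=np.array(camera_model(c)["extrinsics"]);print(c,-E[:3,:3].T@E[:3,3])
    for n in ('heat_sink','fence','cap_jar','bearing_ring','pliers'):
        for r in silhouettes(n,c): print(c,n,round(r['p'],2),np.round(r['uv']),world(c,r['uv'])[0].round(3),r['region'].sum())
        for r in landmark_of(n,c): print('   lm',round(r['p'],2),np.round(r['uv']),world(c,r['uv'])[0].round(3))
    for r in landmark_of('mount_face',c): print('   mf',round(r['p'],2),np.round(r['uv']),world(c,r['uv'],.0225)[0].round(3))
E
```

```text
pics
{'time_s': 0.0, 'joint_positions': array([ 1.15817055,  0.62935043,  0.03847025,  1.51835432, -0.02699457,
        0.99626458, -0.01999055]), 'qvel': array([-8.04384324e-04, -4.57953712e-04,  5.09175139e-04, -1.63293933e-04,
       -5.44019665e-04, -6.47166278e-04, -9.98040156e-05]), 'tau': array([-3.41278192e-04, -5.63416779e+01,  1.22665476e+00, -1.93451840e+01,
        1.12134096e-02,  1.05687836e-02,  1.93411103e-05]), 'tcp_pos': array([ 0.22079787, -0.61084862,  0.30299105]), 'ee_rot': array([-3.13973532e+00,  4.54376534e-05,  3.46815638e-01]), 'ft_force': array([ 0.70934044, -0.58920033,  0.21365358]), 'ft_torque': array([ 0.00175536,  0.02047911, -0.05157117]), 'gripper_force': 0.0, 'opening': 0.9985653248488142}
scene [0.08825895 0.60371036 0.84041682]
scene heat_sink 0.8 [330. 226.] [ 0.559 -0.082  0.   ] 2399
   lm 0.95 [352. 328.] [0.358 0.127 0.   ]
   lm 0.93 [330. 228.] [ 0.555 -0.076  0.   ]
scene fence 0.69 [266. 210.] [ 0.718 -0.033  0.   ] 1393
   lm 0.62 [275. 214.] [ 0.692 -0.035  0.   ]
scene cap_jar 0.76 [189. 308.] [ 0.657  0.283 -0.   ] 471
scene cap_jar 
[... 692 characters left out ...]
[256. 312.] [0.367 0.116 0.   ] 2102
   lm 0.79 [255. 307.] [0.378 0.119 0.   ]
   lm 0.63 [336. 230.] [ 0.555 -0.057  0.   ]
   lm 0.63 [185. 186.] [0.651 0.289 0.   ]
top fence 0.65 [328. 163.] [ 0.713 -0.037  0.   ] 1928
   lm 0.56 [326. 170.] [ 0.695 -0.034  0.   ]
top cap_jar 0.65 [184. 185.] [0.653 0.293 0.   ] 351
   lm 0.82 [185. 185.] [0.654 0.29  0.   ]
top bearing_ring 0.7 [192. 312.] [0.365 0.258 0.   ] 423
   lm 0.67 [184. 307.] [0.376 0.276 0.   ]
   lm 0.39 [321. 220.] [ 0.577 -0.024  0.   ]
top pliers 0.67 [436. 246.] [ 0.522 -0.285  0.   ] 697
   lm 0.94 [438. 251.] [ 0.51  -0.289  0.   ]
   mf 0.96 [271. 311.] [0.37  0.082 0.022]
   mf 0.7 [322. 219.] [ 0.574 -0.025  0.022]
```

Run:
```python
import cv2
a=cv2.imread('pics/top0.png');b=cv2.imread('pics/scene0.png')
cv2.imwrite('pics/topc.png',cv2.resize(a[120:360,150:470],None,fx=2.5,fy=2.5,interpolation=cv2.INTER_CUBIC))
```

```text
(no output)
```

View pics/topc.png

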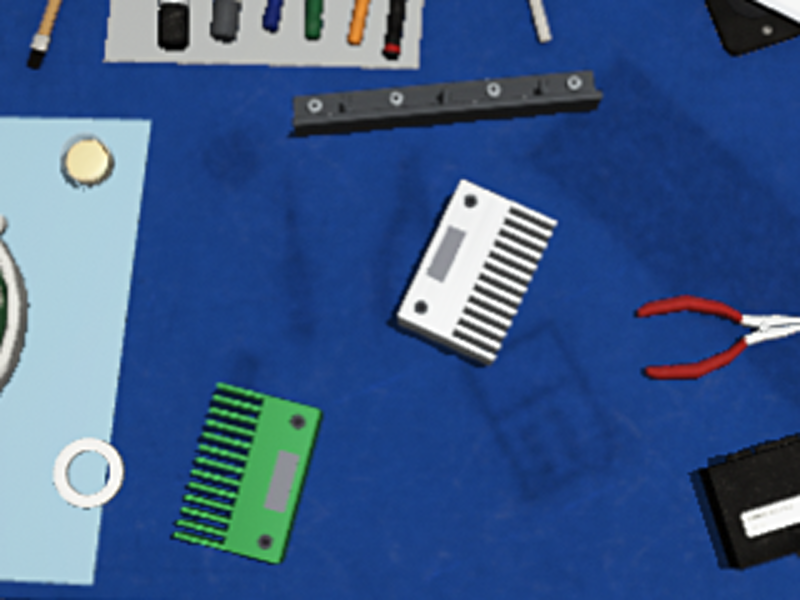

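View pics/scene0.png

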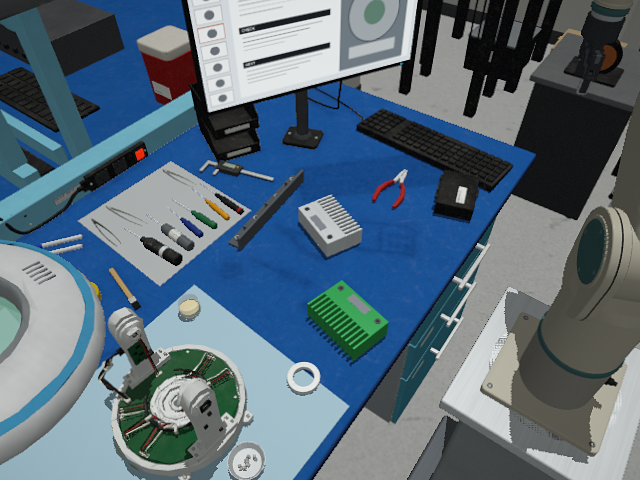

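The silver-white sink at top pixel (336,229) is the target. Its smooth face looks left and slightly up in the picture, so it must turn about 60° clockwise. The fence is at (328,165), and the green look-alike at (256,312) isn't needed. Next I fit both poses to the silhouettes.

```bash
cat >> h.py <<'E'
from scipy.optimize import minimize
SINK=np.array([[x,y,z] for x in(-.046,.046) for y in(-.0675,.0675) for z in(0,.045)])
FEN=np.array([[x,y,z] for x,z in((0,0),(0,.036),(.038,0),(.004,.036)) for y in(-.14,.14)])
def place(M,q):
    c,s=np.cos(q[2]),np.sin(q[2]);return M@np.array([[c,s,0],[-s,c,0],[0,0,1]])+[q[0],q[1],0]
def mask(cam,M,q):
    S=4;h=cv2.convexHull((pix(cam,place(M,q))*16).astype(np.float32)).round().astype(np.int32)
    m=np.zeros((480,640),np.uint8);cv2.fillConvexPoly(m,h,1,lineType=cv2.LINE_AA if False else 8,shift=4);return m>0
def fit(M,regs,q0):
    def cost(q): return sum(1-(mask(c,M,q)&r).sum()/(mask(c,M,q)|r).sum() for c,r in regs.items())
    best=None
    for k in range(4):
        d=[.01,.01,.1] if k==0 else [.003*(-1)**k,.003,.03*(-1)**k]
        sx=np.array([q0]+[np.array(q0)+np.eye(3)[i]*d[i] for i in range(3)])
        r=minimize(cost,q0,method='Nelder-Mead',options=dict(initial_simplex=sx,xatol=1e-4,fatol=1e-4));q0=r.x
    return r.x,r.fun
def regions(n,xy,cams=('top','scene')):
    out={}
    for c in cams:
        grab_frame(c);L=[r for r in silhouettes(n,c) if np.linalg.norm(world(c,r['uv'],.02)[0][:2]-xy)<.08]
        if L: out[c]=max(L,key=lambda r:r['p'])['region']
    return out
def rel(q,f):
    c,s=np.cos(f[2]),np.sin(f[2]);d=q[:2]-f[:2];return np.array([c*d[0]+s*d[1],-s*d[0]+c*d[1],q[2]-f[2]])
E
python3 - <<'E'
from h import *
R=regions('fence',np.array([.7,-.035]));print(R.keys())
f,e=fit(FEN,R,[.695,-.035,.1]);print('fence',f,e)
for c in R: print(c,fit(FEN,{c:R[c]},f))
R=regions('heat_sink',np.array([.555,-.057]));print(R.keys())
q,e=fit(SINK,R,[.555,-.057,1.13]);print('sink',q,e,'rel',rel(q,f))
for c in R: print(c,fit(SINK,{c:R[c]},q))
np.save('f.npy',f)
im=cv2.imread('pics/top0.png')
for M,p in((SINK,q),(FEN,f)):
    cs,_=cv2.findContours(mask('top',M,p).astype(np.uint8),0,2);cv2.drawContours(im,cs,-1,(0,0,255),1)
cv2.imwrite('pics/fit0.png',cv2.resize(im[130:290,220:420],None,fx=3.5,fy=3.5))
E
```

```text
dict_keys(['top', 'scene'])
fence [ 0.69904814 -0.04012776  0.10987288] 0.13651014415965734
top (array([ 0.69964699, -0.03924763,  0.11318371]), np.float64(0.04428223844282242))
scene (array([ 0.69790814, -0.0403609 ,  0.11357443]), np.float64(0.03968816442239542))
dict_keys(['top', 'scene'])
sink [ 0.55379805 -0.06555662  1.16884874] 0.13475880298310206 rel [-0.14716256 -0.00934858  1.05897586]
top (array([ 0.55416686, -0.06561099,  1.16370193]), np.float64(0.06491164803461957))
scene (array([ 0.55072564, -0.06658621,  1.13088931]), np.float64(0.05492349941153396))
```

View pics/fit0.png

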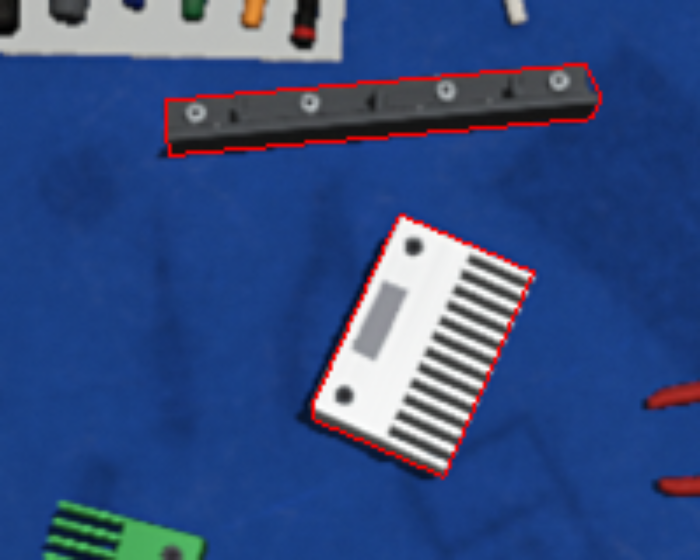

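>>> play_rows([
  {"dp": [3.14,-2.41,0],"jaw": 100},
  {"dp": [3.14,-2.41,0]},
  {"dp": [3.14,-2.41,0]},
  {"dp": [3.14,-2.41,0]},
  {"dp": [3.14,-2.41,0]},
  {"dp": [3.14,-2.41,0]},
  {"dp": [3.14,-2.41,0]},
  {"dp": [3.14,-2.41,0]},
  {"dp": [3.14,-2.41,0]},
  {"dp": [3.14,-2.41,0]},
  {"dp": [3.14,-2.41,0]},
  {"dp": [3.14,-2.41,0]},
  {"dp": [3.14,-2.41,0]},
  {"dp": [3.14,-2.41,0]},
  {"twist": -7.8},
  {"twist": -7.8},
  {"twist": -7.8},
  {"twist": -7.8},
  {"twist": -7.8},
  {"twist": -7.8},
])

```text
validation failed for argument at $.pl...
```

>>> play_rows([
  {"dp": [3.14,-2.41,0],"jaw": 100,"twist": 0},
  {"dp": [3.14,-2.41,0],"jaw": 100,"twist": 0},
  {"dp": [3.14,-2.41,0],"jaw": 100,"twist": 0},
  {"dp": [3.14,-2.41,0],"jaw": 100,"twist": 0},
  {"dp": [3.14,-2.41,0],"jaw": 100,"twist": 0},
  {"dp": [3.14,-2.41,0],"jaw": 100,"twist": 0},
  {"dp": [3.14,-2.41,0],"jaw": 100,"twist": 0},
  {"dp": [3.14,-2.41,0],"jaw": 100,"twist": 0},
  {"dp": [3.14,-2.41,0],"jaw": 100,"twist": 0},
  {"dp": [3.14,-2.41,0],"jaw": 100,"twist": 0},
  {"dp": [3.14,-2.41,0],"jaw": 100,"twist": 0},
  {"dp": [3.14,-2.41,0],"jaw": 100,"twist": 0},
  {"dp": [3.14,-2.41,0],"jaw": 100,"twist": 0},
  {"dp": [3.14,-2.41,0],"jaw": 100,"twist": 0},
  {"dp": [0,0,0],"jaw": 100,"twist": -7.8},
  {"dp": [0,0,0],"jaw": 100,"twist": -7.8},
  {"dp": [0,0,0],"jaw": 100,"twist": -7.8},
  {"dp": [0,0,0],"jaw": 100,"twist": -7.8},
  {"dp": [0,0,0],"jaw": 100,"twist": -7.8},
  {"dp": [0,0,0],"jaw": 100,"twist": -7.8},
])

```text
time_s: 4.1
tcp_pos: [0.5198, -0.1446, 0.3041]
ee_rot: [3.141, -0.0, 1.168]
ft_force: [-0.7, -0.7, 1.7]
opening: 1.002
gripper_force: 0.0
```

>>> play_rows([
  {"dp": [0,0,3.7],"jaw": 100,"twist": 0},
  {"dp": [0,0,3.7],"jaw": 100,"twist": 0},
  {"dp": [0,0,3.7],"jaw": 100,"twist": 0},
  {"dp": [0,0,3.7],"jaw": 100,"twist": 0},
  {"dp": [0,0,3.7],"jaw": 100,"twist": 0},
  {"dp": [0,0,3.7],"jaw": 100,"twist": 0},
  {"dp": [0,0,0],"jaw": 100,"twist": 0},
])

```text
time_s: 4.97
tcp_pos: [0.5182, -0.1442, 0.0798]
ee_rot: [-3.137, 0.001, 1.164]
ft_force: [-0.3, 0.3, -0.7]
opening: 1.0
gripper_force: 0.0
```

Run:
```python
from h import *
im=save('scene','s1.png');cv2.imwrite('pics/s1c.png',cv2.resize(im[150:270,250:450,::-1],None,fx=4,fy=4,interpolation=2))
```

```text
(no output)
```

View pics/s1c.png

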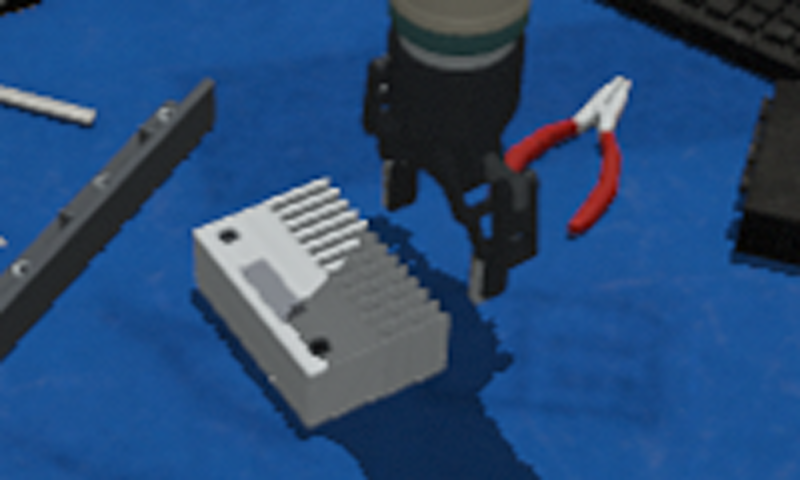

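Run:
```python
from h import *
for z in(.007,.02):
  for s in(-1,1): print(z,s,pix('scene',[.518+s*.046,-.144-s*.02,z]))
```

```text
0.007 -1 [[370.90857777 228.58072668]]
0.007 1 [[347.86414912 203.59125138]]
0.02 -1 [[371.31294119 224.68572443]]
0.02 1 [[348.06943924 199.69486575]]
```

>>> play_rows([
  {"dp": [0,0,0.8],"jaw": 100,"twist": 0},
  {"dp": [0.9,0,0],"jaw": 100,"twist": 0},
  {"dp": [0.9,0,0],"jaw": 100,"twist": 0},
  {"dp": [0.5,0,0],"jaw": 100,"twist": 0},
  {"dp": [0.3,0,0],"jaw": 100,"twist": 0},
  {"dp": [0.3,0,0],"jaw": 100,"twist": 0},
  {"dp": [0.32,-0.29,0],"jaw": 100,"twist": 3},
  {"dp": [0.32,-0.29,0],"jaw": 100,"twist": 3},
  {"dp": [0.32,-0.29,0],"jaw": 100,"twist": 3},
  {"dp": [0.32,-0.29,0],"jaw": 100,"twist": 3},
  {"dp": [0.32,-0.29,0],"jaw": 100,"twist": 3},
  {"dp": [0.32,-0.29,0],"jaw": 100,"twist": 3},
  {"dp": [0.32,-0.29,0],"jaw": 100,"twist": 3},
])

```text
time_s: 6.65
tcp_pos: [0.5246, -0.0885, 0.0739]
ee_rot: [-3.14, 0.002, 0.793]
ft_force: [-2.7, -3.5, 3.8]
opening: 0.998
gripper_force: 2.8
```

```bash
cat > look.py <<'E'
from h import *
import sys
f=np.load('f.npy');f[2]=.1125
q0=np.array([float(v) for v in sys.argv[2:5]])
save('scene',sys.argv[1]+'s.png');im=save('top',sys.argv[1]+'t.png')
# white top-face points in both cameras, plus silhouettes
R={}
for c in('top','scene'):
    L=[r for r in silhouettes('heat_sink',c) if np.linalg.norm(world(c,r['uv'],.02)[0][:2]-q0[:2])<.08]
    if L:
        R[c]=max(L,key=lambda r:r['p'])['region'];a,e=fit(SINK,{c:R[c]},q0);print(c,R[c].sum(),a.round(4),round(e,3),'rel',rel(a,f).round(4))
if len(R)==2:
    a,e=fit(SINK,R,q0);print('both',a.round(4),round(e,3),'rel',rel(a,f).round(4))
s=state();print('tcp',s['tcp_pos'].round(4),s['ee_rot'].round(4),'F',s['ft_force'].round(1),s['time_s'])
p=s['tcp_pos'];d=rel(np.array([p[0],p[1],s['ee_rot'][2]]),a);print('tcp in sink frame',d.round(4))
for n,col in((a,(0,0,255)),):
    cs,_=cv2.findContours(mask('top',SINK,n).astype(np.uint8),0,2);v=im[:,:,::-1].copy();cv2.drawContours(v,cs,-1,col,1)
cv2.imwrite('pics/'+sys.argv[1]+'f.png',cv2.resize(v[130:290,220:420],None,fx=3.5,fy=3.5))
E
python3 look.py a .565 -.05 .9
```

```text
top 852 [ 0.5551 -0.0305  0.8824] 0.694 rel [-0.1419  0.0257  0.7699]
scene 2164 [ 0.5632 -0.0494  0.7778] 0.092 rel [-0.136   0.006   0.6653]
both [ 0.5615 -0.0448  0.7909] 0.804 rel [-0.1372  0.0108  0.6784]
tcp [ 0.5253 -0.0879  0.0738] [-3.1402e+00  8.0000e-04  7.9650e-01] F [-3.1 -2.1  2.2] 6.85
tcp in sink frame [-0.0562 -0.0045  0.0056]
```

View pics/af.png

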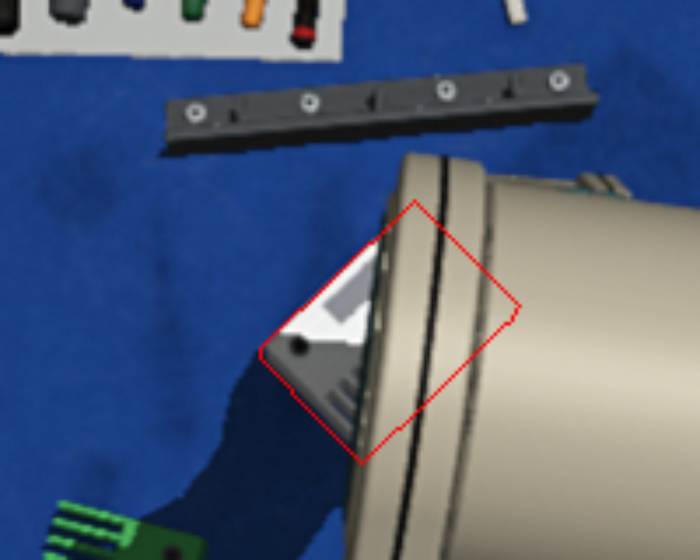

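The two-finger push is working. The sink follows the tool: its yaw is 0.79 rad, so 39° remain, and its centre is 137 mm in front of the fence. I'll continue the arc.

>>> play_rows([
  {"dp": [0.32,-0.29,0],"jaw": 100,"twist": 3},
  {"dp": [0.32,-0.29,0],"jaw": 100,"twist": 3},
  {"dp": [0.32,-0.29,0],"jaw": 100,"twist": 3},
  {"dp": [0.32,-0.29,0],"jaw": 100,"twist": 3},
  {"dp": [0.32,-0.29,0],"jaw": 100,"twist": 3},
  {"dp": [0.32,-0.29,0],"jaw": 100,"twist": 3},
  {"dp": [0.32,-0.29,0],"jaw": 100,"twist": 3},
  {"dp": [0.32,-0.29,0],"jaw": 100,"twist": 3},
  {"dp": [0.32,-0.29,0],"jaw": 100,"twist": 3},
  {"dp": [0.32,-0.29,0],"jaw": 100,"twist": 3},
  {"dp": [0.32,-0.29,0],"jaw": 100,"twist": 3},
  {"dp": [0.32,-0.29,0],"jaw": 100,"twist": 3},
  {"dp": [0,0,0],"jaw": 100,"twist": 0},
])

```text
time_s: 8.48
tcp_pos: [0.542, -0.0385, 0.0737]
ee_rot: [-3.14, 0.001, 0.169]
ft_force: [-3.5, 1.4, 1.8]
opening: 1.0
gripper_force: 1.8
```

```bash
python3 look.py b .59 -.03 .17
```

```text
scene 1645 [ 0.5977 -0.028   0.1985] 0.355 rel [-0.0993  0.0234  0.086 ]
tcp [ 0.5422 -0.039   0.0737] [-3.1404e+00  3.0000e-04  1.6990e-01] F [-3.6  0.9 -0.4] 8.675
tcp in sink frame [-0.0566  0.0001 -0.0286]
```

View pics/bf.png

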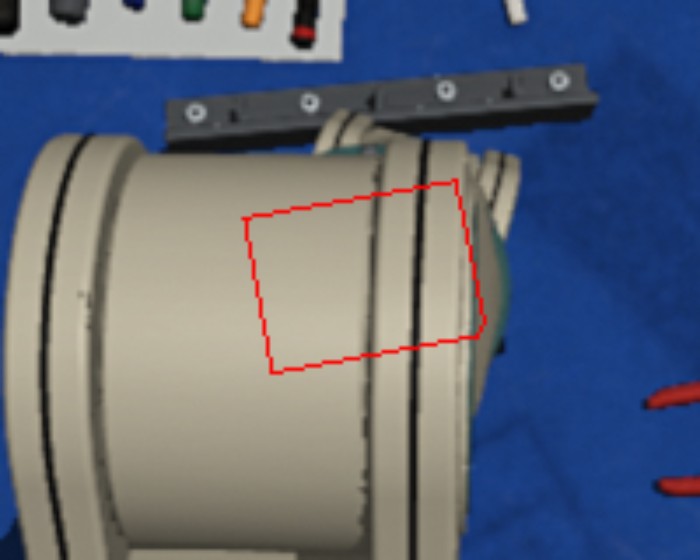

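>>> play_rows([
  {"dp": [0.35,-0.32,0],"jaw": 100,"twist": 3.3},
  {"dp": [0.3,0,0],"jaw": 100,"twist": 0},
  {"dp": [0.3,0,0],"jaw": 100,"twist": 0},
  {"dp": [0,0,0],"jaw": 100,"twist": 0},
  {"dp": [-1.5,0,0],"jaw": 100,"twist": 0},
  {"dp": [-1.5,0,0],"jaw": 100,"twist": 0},
  {"dp": [0,0,-4],"jaw": 100,"twist": 0},
  {"dp": [0,0,-4],"jaw": 100,"twist": 0},
  {"dp": [0,4,-4],"jaw": 100,"twist": 0},
  {"dp": [0,5,-2],"jaw": 100,"twist": 0},
  {"dp": [0,5,0],"jaw": 100,"twist": 0},
  {"dp": [0,5,0],"jaw": 100,"twist": 0},
  {"dp": [0,5,0],"jaw": 100,"twist": 0},
  {"dp": [0,5,0],"jaw": 100,"twist": 0},
  {"dp": [0,0,0],"jaw": 100,"twist": 0},
])

```text
time_s: 10.55
tcp_pos: [0.5536, -0.3343, 0.2149]
ee_rot: [3.134, -0.004, 0.104]
ft_force: [-0.9, 0.0, -0.7]
opening: 1.004
gripper_force: 0.0
```

```bash
python3 look.py c .601 -.028 .11
```

```text
top 2118 [ 0.6155 -0.0277  0.0211] 0.244 rel [-0.0816  0.0217 -0.0914]
scene 2440 [ 0.6076 -0.0286  0.1171] 0.047 rel [-0.0896  0.0218  0.0046]
both [ 0.6078 -0.0286  0.1138] 0.31 rel [-0.0894  0.0217  0.0013]
tcp [ 0.5545 -0.3259  0.2141] [-3.1413e+00 -1.6000e-03  1.1280e-01] F [ 0.9  0.1 -0.4] 10.75
tcp in sink frame [-0.0867 -0.2893 -0.001 ]
```

View pics/cf.png

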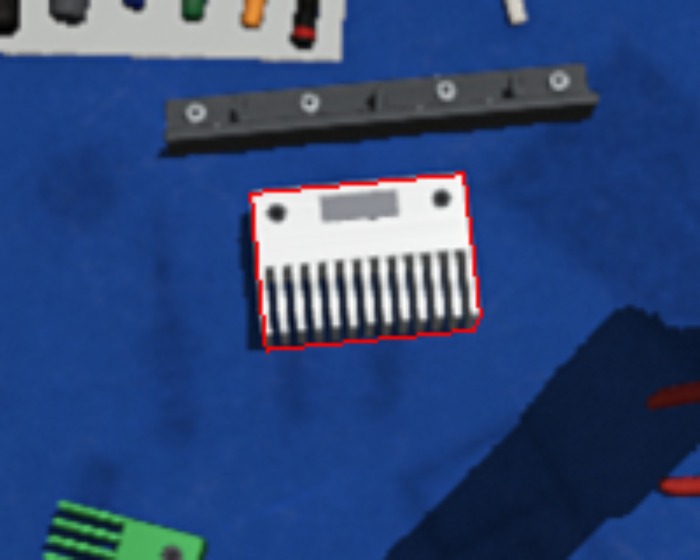

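The sink is square to the fence (within 0.3°), about 43 mm clear and 22 mm off the fence's middle, which is inside its length. Next I push it straight in.

>>> play_rows([
  {"dp": [0,-4.9,0],"jaw": 100,"twist": 0},
  {"dp": [0,-4.9,0],"jaw": 100,"twist": 0},
  {"dp": [0,-4.9,0],"jaw": 100,"twist": 0},
  {"dp": [0,-4.9,0],"jaw": 100,"twist": 0},
  {"dp": [0,-4.9,0],"jaw": 100,"twist": 0},
  {"dp": [0,-4.4,0],"jaw": 100,"twist": 0},
  {"dp": [0,0,4],"jaw": 100,"twist": 0},
  {"dp": [0,0,4],"jaw": 100,"twist": 0},
  {"dp": [0,0,4],"jaw": 100,"twist": 0},
  {"dp": [0,0,2.1],"jaw": 100,"twist": 0},
  {"dp": [0,0,0],"jaw": 100,"twist": 0},
  {"dp": [0,0,0],"jaw": 100,"twist": 0},
])

```text
time_s: 12.25
tcp_pos: [0.5222, -0.0393, 0.0739]
ee_rot: [3.141, -0.002, 0.112]
ft_force: [0.6, -0.4, 0.4]
opening: 0.998
gripper_force: 0.0
```

>>> play_rows([
  {"dp": [0.8,0,0],"jaw": 100,"twist": 0},
  {"dp": [0.8,0,0],"jaw": 100,"twist": 0},
  {"dp": [0.6,0,0],"jaw": 100,"twist": 0},
  {"dp": [0.4,0,0],"jaw": 100,"twist": 0},
  {"dp": [0.4,0,0],"jaw": 100,"twist": 0},
  {"dp": [0.4,0,0],"jaw": 100,"twist": 0},
  {"dp": [0.4,0,0],"jaw": 100,"twist": 0},
  {"dp": [0.4,0,0],"jaw": 100,"twist": 0},
  {"dp": [0.4,0,0],"jaw": 100,"twist": 0},
  {"dp": [0.4,0,0],"jaw": 100,"twist": 0},
  {"dp": [0.4,0,0],"jaw": 100,"twist": 0},
  {"dp": [0.4,0,0],"jaw": 100,"twist": 0},
  {"dp": [0.4,0,0],"jaw": 100,"twist": 0},
  {"dp": [0.3,0,0],"jaw": 100,"twist": 0},
  {"dp": [0,0,0],"jaw": 100,"twist": 0},
  {"dp": [0,0,0],"jaw": 100,"twist": 0},
])

```text
time_s: 14.25
tcp_pos: [0.5834, -0.033, 0.0725]
ee_rot: [-3.141, 0.006, 0.111]
ft_force: [-5.6, 0.2, 3.0]
opening: 0.999
gripper_force: 2.7
```

>>> play_rows([
  {"dp": [0.3,0,0],"jaw": 100,"twist": 0},
  {"dp": [0.3,0,0],"jaw": 100,"twist": 0},
  {"dp": [0.2,0,0],"jaw": 100,"twist": 0},
  {"dp": [0,0,0],"jaw": 100,"twist": 0},
])

```text
time_s: 14.75
tcp_pos: [0.5912, -0.0322, 0.0724]
ee_rot: [-3.141, 0.006, 0.111]
ft_force: [-6.6, -2.0, 3.0]
opening: 0.998
gripper_force: 2.9
```

>>> play_rows([
  {"dp": [0.2,0,0],"jaw": 100,"twist": 0},
  {"dp": [0.1,0,0],"jaw": 100,"twist": 0},
  {"dp": [0,0,0],"jaw": 100,"twist": 0},
])

```text
time_s: 15.12
tcp_pos: [0.593, -0.032, 0.0724]
ee_rot: [-3.14, 0.009, 0.111]
ft_force: [-9.1, -0.8, 6.2]
opening: 1.002
gripper_force: 4.3
```

>>> play_rows([
  {"dp": [0.2,0,0],"jaw": 100,"twist": 0},
  {"dp": [0,0,0],"jaw": 100,"twist": 0},
])

```text
time_s: 15.38
tcp_pos: [0.5931, -0.032, 0.0722]
ee_rot: [-3.14, 0.013, 0.111]
ft_force: [-12.6, -1.2, 8.5]
opening: 0.998
gripper_force: 6.2
```

>>> play_rows([
  {"dp": [0.2,0,0],"jaw": 100,"twist": 0},
  {"dp": [0,0,0],"jaw": 100,"twist": 0},
])

```text
time_s: 15.62
tcp_pos: [0.5933, -0.032, 0.0721]
ee_rot: [-3.139, 0.017, 0.111]
ft_force: [-16.3, -2.6, 12.3]
opening: 0.996
gripper_force: 8.2
```

>>> play_rows([
  {"dp": [0.1,0,0],"jaw": 100,"twist": 0},
  {"dp": [0,0,0],"jaw": 100,"twist": 0},
  {"dp": [-0.5,0,0],"jaw": 100,"twist": 0},
  {"dp": [-1,0,0],"jaw": 100,"twist": 0},
  {"dp": [-1.5,0,0],"jaw": 100,"twist": 0},
  {"dp": [-1.5,0,0],"jaw": 100,"twist": 0},
  {"dp": [0,0,-4],"jaw": 100,"twist": 0},
  {"dp": [0,0,-4],"jaw": 100,"twist": 0},
  {"dp": [0,4,-4],"jaw": 100,"twist": 0},
  {"dp": [0,5,-3],"jaw": 100,"twist": 0},
  {"dp": [0,5,0],"jaw": 100,"twist": 0},
  {"dp": [0,5,0],"jaw": 100,"twist": 0},
  {"dp": [0,5,0],"jaw": 100,"twist": 0},
  {"dp": [0,5,0],"jaw": 100,"twist": 0},
  {"dp": [0,0,0],"jaw": 100,"twist": 0},
])

```text
time_s: 17.5
tcp_pos: [0.5881, -0.3305, 0.223]
ee_rot: [3.137, -0.0, 0.104]
ft_force: [-0.4, 0.2, -0.1]
opening: 0.998
gripper_force: 0.0
```

```bash
python3 look.py d .653 -.023 .112
python3 - <<'E'
import cv2
a=cv2.imread('pics/dt.png')[130:250,230:420];b=cv2.imread('pics/ds.png')[150:270,200:390]
import numpy as np
cv2.imwrite('pics/d2.png',np.vstack([cv2.resize(i,(475,300),interpolation=2) for i in(a,b)]))
E
```

```text
top 2275 [ 0.6491 -0.024   0.1178] 0.201 rel [-0.0478  0.0216  0.0053]
scene 2378 [ 0.6466 -0.0245  0.119 ] 0.048 rel [-0.0504  0.0214  0.0065]
both [ 0.6487 -0.023   0.1171] 0.259 rel [-0.0481  0.0227  0.0046]
tcp [ 0.5899 -0.3224  0.2228] [-3.1401e+00 -5.0000e-04  1.1290e-01] F [-0.5  1.1 -0. ] 17.7
tcp in sink frame [-0.0934 -0.2905 -0.0042]
```

View pics/d2.png

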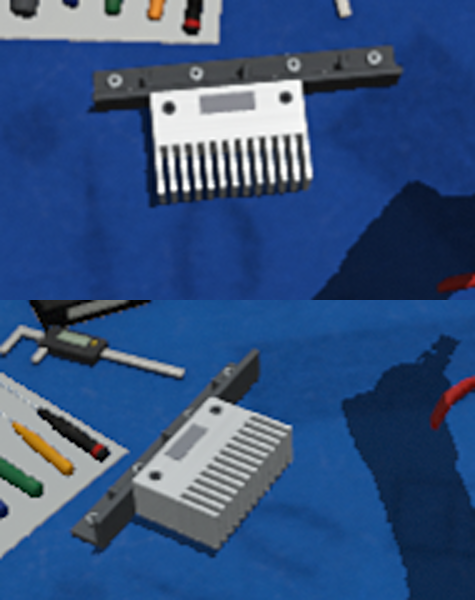

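The sink's smooth face sits on the fence with no gap visible, well within its length. The push stalled at a steady position while the force rose to 16 N. The hand is clear.

```bash
python3 -c "
from plant import *
print(job_done())"
```

```text
the job is handed in; nothing more can be done
None
```

The heat sink was turned square to the fence about 43 mm clear of it, then pushed straight home: its smooth face sits flush with no visible gap, 22 mm off the fence's middle and within its length, the jar, ring and pliers were left alone, the hand is clear, and the job is handed in.

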